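Help load the fusing kiln: free the glued glass, then hold the lid

TASK

Help me load the cold fusing kiln: slide the vise jaw all the way open, lift the glued glass block out and set it down flat in the middle of the kiln shelf that stands on its posts, without dropping it. Then raise the kiln lid by its handle to 45 degrees and hold it there, so that I can put the loaded shelf in: finish while still holding, because the lid falls shut if you let go, and never let it drop. Leave the glass cutter, the pliers and the oil bottle where they are.

Things in the scene. Friction and masses are not known exactly. Their poses are not given: they have to be found in the camera images.
- vise: Low grey vise fixed to the bench. Base plate 165 x 86 x 12 mm. Origin on its underside, straight below the middle of the clamped glass; z up, x along the jaw travel: the fixed jaw (front face 23.5 mm from the origin, top 43 mm high) is at +x, the sliding jaw at -x, y across. Between them a steel bed 40 mm wide (y), top 26 mm above the origin, carries the glass; beside the bed is only the base plate, 12 mm high. The base plate runs from x = -107 to +58 mm.
- vise_jaw (a joint): Travel of the vise's sliding jaw, m: about 0 (0 to 0.002 at the start) = closed on the glass, 0.040 = fully open, at its stop. It opens towards the vise's -x, slides against about 3 N of friction and stays where it is left. The jaw is 70 mm wide; its top, 54 mm above the vise's underside, has a lip that reaches 6 mm over the glass when shut and holds it down.
- jaw_knob (a point): Middle of the gripping part of the black round knob on top of the sliding jaw, 72 mm above the vise's underside, 41.5 mm from the vise's origin towards -x when closed; moves with the jaw. Knob 18 mm in diameter from 63 to 80 mm high, on a thinner neck; it does not turn.
- glass_block: The finished part: a rigid block of striped glass strips glued side by side, 45 mm (x) by 64 mm (y) by 18 mm high, about 130 g. Origin at the centre of its underside, z up. At the start it lies on the vise's bed with its axes along the vise's; its two ends overhang the bed in y by 12 mm each and are free to be gripped from above.
- kiln_shelf: White square ceramic kiln shelf, 140 x 140 x 12 mm, loose, about 0.6 kg, standing on the bench on four short square posts. Origin at the centre, at bench height; its upper face is 37 mm above the origin. z up.
- kiln: Small cold top-loading fusing kiln fixed to the bench: steel box 230 x 230 mm, rim 125 mm high, white inside, with a dark control box on its -y side. Origin at the centre of its underside, z up, its front (where the lid handle is) faces its -x; the hinge line is parallel to its y axis, at x = +115 mm, z = 125 mm.
- kiln_lid (a joint): Angle of the kiln lid, rad: 0 = shut (as it starts), 0.785 = 45 degrees, grows as the front edge rises. The lid is 230 x 230 x 40 mm, about 0.9 kg (0.75 to 1.1), hinged at the back; nothing holds it up and it falls shut from any angle below about 80 degrees. Lifting it by the handle takes about 4 N.
- lid_handle (a point): Middle of the lid's handle: a round steel bar 14 mm thick and 130 mm long, parallel to the hinge, 45 mm in front of the lid's front face, at mid-thickness of the lid, on two arms 120 mm apart; the 45 mm gap between bar and lid is open from above. It lies 275 mm from the hinge line and, when shut, 20 mm above it (145 mm above the bench); moves and turns with the lid. The point's axes are the kiln's when the lid is shut.
- cutter: Bystander: brass pencil-shaped glass cutter, 145 mm long, 12 mm thick, lying on the bench. Origin under its middle, x along it.
- pliers: Bystander: glass-breaking pliers with red handles, 180 mm long, 60 mm wide, 14 mm high, lying on the bench. Origin under the middle, x along them.
- oil_bottle: Bystander: small cutting-oil bottle, 44 mm in diameter and 110 mm high, standing on the bench. Origin at the centre of its underside.
Not all that is in view belongs to the job. What is meant by the kiln_shelf is not green or yellow, and is the larger of those in its own colour.

How it is judged:
On the way, in this order (a step that is already met when the one before it is completed fails the run):
1. the vise jaw is fully open (at least 35 of its 40 mm) with the glass still lying on the vise bed (value of joint vise_jaw above 0.035 m and z of glass_block in the frame of vise below 0.04 m), for 0.1 s.
2. the glass is held by the gripper and lifted clear of the vise (z of glass_block in the frame of vise above 0.065 m and contact force between the fingers and glass_block above 0.5 N), for 0.1 s.
3. the glass lies flat in the middle of the kiln shelf, let go, the kiln lid still shut (horizontal distance between glass_block and kiln_shelf below 0.03 m and z of glass_block in the frame of kiln_shelf between 0.032 and 0.042 m and angle between glass_block's own z axis and vertical below 0.08 rad and contact force between glass_block and anything else above 0.5 N and contact force between each of the fingers, the arm and glass_block below 0.05 N and linear speed of glass_block below 0.03 m/s and value of joint kiln_lid below 0.1 rad), for 0.2 s.
At the end, for the whole second after the job is handed in: The robot still holds the kiln lid, at rest, at 45 degrees (within 6 either way), nothing else propping it; the glass lies flat on the shelf, let go, its centre within 30 mm of the shelf's centre; the shelf stands level and the vise jaw is still open (value of joint kiln_lid between 0.68 and 0.89 rad and velocity of joint kiln_lid between -0.05 and 0.05 rad/s and contact force between any of the fingers, the arm and kiln_lid above 1 N and contact force between each of glass_block, kiln_shelf, cutter, pliers, oil_bottle and kiln_lid below 0.1 N and horizontal distance between glass_block and kiln_shelf below 0.03 m and z of glass_block in the frame of kiln_shelf between 0.032 and 0.042 m and angle between glass_block's own z axis and vertical below 0.08 rad and contact force between glass_block and anything else above 0.5 N and contact force between each of the fingers, the arm and glass_block below 0.05 N and linear speed of glass_block below 0.03 m/s and angle between kiln_shelf's own z axis and vertical below 0.05 rad and value of joint vise_jaw above 0.03 m); the arm keeps its last pose, push and grip.
It fails at once if the glass is dropped (it moves faster than 0.6 m/s while the gripper is not touching it) (linear speed of glass_block above 0.6 m/s and contact force between the fingers and glass_block below 0.05 N).
It fails at once if the kiln lid is let fall (closing faster than 1.2 rad/s) (velocity of joint kiln_lid below -1.2 rad/s).
It fails at once if glass cutter knocked away (moved more than 30 mm) (distance of cutter from where it was at the start of the episode above 0.03 m).
It fails at once if pliers knocked away (moved more than 30 mm) (distance of pliers from where it was at the start of the episode above 0.03 m).
It fails at once if oil bottle knocked away (moved more than 30 mm) (distance of oil_bottle from where it was at the start of the episode above 0.03 m).
It also fails if it takes over 67 s, if anything falls off the work surface, if the arm or the gripper's body presses on something with over 40 N, if the wrist force passes 120 N, or if a joint passes its speed limit or range.

ROBOT

A 7-joint arm with a two-finger parallel gripper is mounted at the origin on the work surface. World frame = base frame: x ahead of the robot, y to its left, z up, the work surface at z = 0. Lengths are in m, angles in rad, forces in N, time in s.
With the tool pointing down it reaches from about 0.425 to 0.95 m from the base axis. Payload 4.7 kg.
Tool frame: the origin (TCP) lies on the centre line of the jaws, within the pads' length; the fingertips stand robot.nose_length ahead of it and the grasp point (between the pads) lies 8 mm behind it (robot.nose_length is the distance from the TCP to the fingertips, in m); z points along the fingers, y is the line along which they close (so a half turn about z gives the same grasp; the last joint's range is limited). The gripper opens to 85 mm and grips with 20 to 120 N. Pads are 22 mm wide; open, the fingers measure 114 mm over their backs; the gripper's body (76 mm by 85 mm) begins 54 mm behind the grasp point. The pads swing forward as they close: fully open they stand 13 mm farther back than shut.
Start: joints at [-0.029, 0.469, -0.049, 1.532, 0.024, 1.141, -0.082], TCP at [0.675, 0, 0.242] pointing down, gripper open.
Joint ranges: [-2.59, 2.59], [-0.33, 1.99], [-1.39, 1.29], [0.1, 2.45], [-1.04, 4.18], [0.21, 1.99], [-2.66, 2.66]. Speed limits (rad/s): [2.57, 2.57, 3.14, 3.14, 3.14, 3.14, 3.14].

INTERFACE

Orientations are given as [roll, pitch, yaw] about the fixed x, y, z axes, in that order (R = Rz(yaw) Ry(pitch) Rx(roll)).
In Python, from plant import robot gives the robot as it stands. Calls block until the motion is done:
- robot.goto(position, orientation): joint-space move of the TCP to a pose.
- robot.move_straight(position, vel=0.15, attitude=None, contact_N=None): straight line of the TCP; attitude=None keeps the orientation; vel is the mean speed in m/s. With contact_N (N) it stops when the force on the tool has changed by that much, and returns True; else False.
- robot.move_joints(angles): joint-space move.
- robot.grip(opening, strength=None): opening from 0.0 (shut) to 1.0 (fully open); strength is the grip in N (None keeps the last); returns when the fingers have stopped.
- robot.sleep(seconds).
- robot.inverse_kinematics(position, orientation): joint angles nearest the present ones, or None.
- robot.sense(): the state.
- robot.grab_frame(name): name is "scene" or "side" or "wrist"; returns a dict with "image" (420x560x3 uint8, red, green, blue), "range_z" (420x560 float32, m along the optical axis (not along the pixel's ray), 0 where there is no reading), "fx", "fy", "cx", "cy" (pixels), "R" (3x3) and "t" (3): a world point X has camera coordinates R X + t. Camera axes: x right, y down, z forward; pixel columns grow to the right and rows downward; lengths in m; the calibration is good to about 2 mm. A picture is of the moment at which its call begins.
A pose or a line that the arm cannot do raises robot.IKError and nothing moves.
- robot.close_job(): hands the job in; it is judged then, once.
The state is a dict: "t": time; "joint_pos": joint angles; "joint_velocities": joint speeds; "effort": joint torques, N m; "tcp_pos": TCP position; "tcp_rot": TCP orientation; "wrist_force": force on the tool from outside, world axes, zero at the start; "torque": the same for the moment, N m; "opening": opening from 0.0 (shut) to 1.0 (fully open); "gripper_force": force on a finger pad.
Only numpy, scipy, OpenCV 4.12 (cv2) and the standard library are available. Lean on these libraries where they do the work, as an engineer would, in place of code of your own. Each camera call takes 0.05 s, during which the arm holds its last target. There are 200 camera calls.

## Working session

There is one attempt and no reset: what is moved stays moved. The work goes in short steps, each a Python script; the robot and the scene stay as the last script left them, time stands still between calls to the robot, and variables do not carry over. Pictures are saved under pics/ and viewed, at most 10 in all, crops included, and the job is handed in when it is done.

```bash
mkdir -p pics; ls
python3 - <<'E'
from plant import robot
import cv2,numpy as np
print(robot.sense(), robot.nose_length)
for n in("scene","side"):
    f=robot.grab_frame(n); cv2.imwrite(f"pics/{n}0.png",f["image"][...,::-1]); np.savez(f"{n}0.npz",**f)
    print(n,f["fx"],(-f["R"].T@f["t"]).round(3),f["R"][2].round(2))
E
```

```text
pics
{'t': 0.0, 'joint_pos': array([-0.02891201,  0.46946824, -0.04857826,  1.53367278,  0.0240891 ,
        1.14101849, -0.08229364]), 'joint_velocities': array([-0.00016439,  0.00071484,  0.00018312, -0.00082338, -0.00096811,
       -0.00027543, -0.00044014]), 'effort': array([ 1.18357209e-03, -5.10321057e+01, -4.63755790e-02, -2.37716943e+01,
        1.05899444e-02,  7.35067850e-03,  1.56414734e-05]), 'tcp_pos': array([6.74441085e-01, 1.24758168e-05, 2.41252242e-01]), 'tcp_rot': array([-3.13961221e+00,  7.06273791e-05,  1.57082650e+00]), 'wrist_force': array([-0.08966432, -0.62078997,  0.11317503]), 'torque': array([-0.03904135, -0.01074982,  0.03413936]), 'gripper_force': 0.0, 'opening': 1.0017251405789454} 0.011
scene 477.8179892643719 [1.292 0.02  0.959] [-0.69  0.03 -0.72]
side 410.45099641498825 [0.094 0.75  0.951] [ 0.32 -0.62 -0.71]
```

View pics/scene0.png

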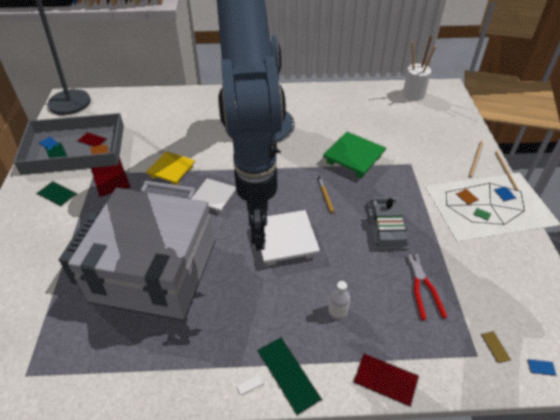

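View pics/side0.png

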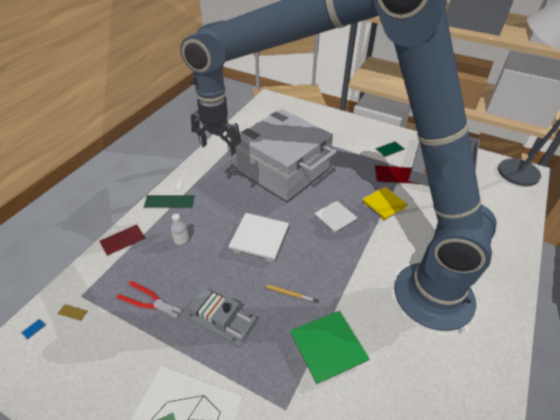

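The scene view shows the large white plate at (290,238), a small white one at (212,195), a green one at (355,153) and a yellow one at (170,167). By description the kiln shelf is the large white plate: it is not green or yellow, and it is the larger of the two white ones. The vise is at (388,222) with its black knob near (390,203), and the kiln is at (145,245) with its handle near (168,190). The side view shows the shelf at (260,236), the vise at (222,313) with its knob near (227,307), and the handle at (318,160).

```bash
cat > h.py <<'E'
import numpy as np,cv2
def cloud(f):
    z=f["range_z"]; v,u=np.mgrid[:z.shape[0],:z.shape[1]]
    c=np.stack([(u-f["cx"])/f["fx"]*z,(v-f["cy"])/f["fy"]*z,z],-1)
    X=(c-f["t"])@f["R"]; X[z==0]=np.nan; return X
def ray(f,u,v,h):
    d=np.array([(u-f["cx"])/f["fx"],(v-f["cy"])/f["fy"],1])@f["R"]; o=-f["R"].T@f["t"]
    return o+d*(h-o[2])/d[2]
def rect(P):
    (c,s,a)=cv2.minAreaRect((P[:,:2]*1000).astype(np.float32)); return np.round(c,1),np.round(s,1),round(a,1)
E
python3 - <<'E'
from h import *
for n,boxes in(("scene",dict(shelf=(250,205,325,270),small=(185,175,240,215),vise=(362,190,412,255),kiln=(60,170,220,315))),("side",dict(shelf=(225,208,295,262),small=(310,197,360,235),vise=(185,285,262,345),kiln=(230,105,340,200)))):
    f=dict(np.load(n+"0.npz")); X=cloud(f); hsv=cv2.cvtColor(f["image"],cv2.COLOR_RGB2HSV)
    for k,(a,b,c,d) in boxes.items():
        P=X[b:d,a:c].reshape(-1,3); H=hsv[b:d,a:c].reshape(-1,3)
        ok=np.isfinite(P[:,0]); 
        if k in("shelf","small"): ok&=(H[:,1]<50)&(H[:,2]>150)&(P[:,2]>0.005)&(P[:,2]<.06)
        if k=="vise": ok&=P[:,2]>0.006
        if k=="kiln": ok&=(P[:,2]>0.12)&(P[:,2]<.2)
        P=P[ok]; print(n,k,len(P),rect(P),"z pct",np.percentile(P[:,2],[5,25,50,75,95]).round(4))
        if k=="shelf": T=P[P[:,2]>np.median(P[:,2])-.004];print("  top",rect(T),T[:,2].mean())
        if k=="vise":
            T=P[P[:,2]>.059];print("  knob",len(T),T.min(0).round(4),T.max(0).round(4),T.mean(0).round(4))
    
im=cv2.imread("pics/scene0.png"); s=cv2.imread("pics/side0.png")
A=cv2.resize(im[170:280,180:330],(400,293),interpolation=2);B=cv2.resize(im[180:260,350:430],(293,293),interpolation=2)
C=cv2.resize(s[190:270,210:370],(500,250),interpolation=2);D=cv2.resize(s[280:350,180:270],(300,233),interpolation=2)
o=np.zeros((550,800,3),np.uint8);o[:293,:400]=A;o[:293,405:698]=B;o[296:546,:500]=C;o[296:529,500:]=D
cv2.imwrite("pics/crop1.png",o)
E
```

```text
scene shelf 2106 (array([512. ,  59.8]), array([142.3, 140.1]), 10.4) z pct [0.0346 0.0364 0.0376 0.0388 0.0406]
  top (array([512. ,  59.8]), array([142.3, 140.1]), 10.4) 0.03767671519945253
scene small 769 (array([ 344.8, -131.2]), array([95.2, 99.9]), 64.0) z pct [0.0222 0.0242 0.0254 0.0267 0.0286]
scene vise 1749 (array([455.2, 331. ]), array([121.6, 224.7]), 79.0) z pct [0.0102 0.0203 0.0423 0.0465 0.0569]
  knob 66 [0.4413 0.3219 0.0593] [0.4612 0.3469 0.0862] [0.4532 0.3299 0.0763]
scene kiln 10582 (array([ 574.6, -254.3]), array([231.9, 291.5]), 76.1) z pct [0.1319 0.1636 0.1654 0.1667 0.1687]
side shelf 1771 (array([509.7,  62.5]), array([140.8, 142.7]), 10.3) z pct [0.0318 0.0343 0.0357 0.037  0.0388]
  top (array([509.7,  62.5]), array([140.7, 142.8]), 10.4) 0.03580227702624598
side small 672 (array([ 342.5, -130. ]), array([96.2, 95.9]), 65.2) z pct [0.0202 0.0222 0.0236 0.025  0.0268]
side vise 2201 (array([463.2, 334.3]), array([ 85.8, 164.7]), 88.8) z pct [0.0089 0.0127 0.0368 0.044  0.0547]
  knob 61 [0.4386 0.3279 0.0626] [0.4542 0.3425 0.0863] [0.4446 0.3366 0.0769]
side kiln 3933 (array([ 569.3, -249.4]), array([237.3, 285.3]), 75.8) z pct [0.1299 0.1587 0.163  0.1645 0.1666]
```

View pics/crop1.png

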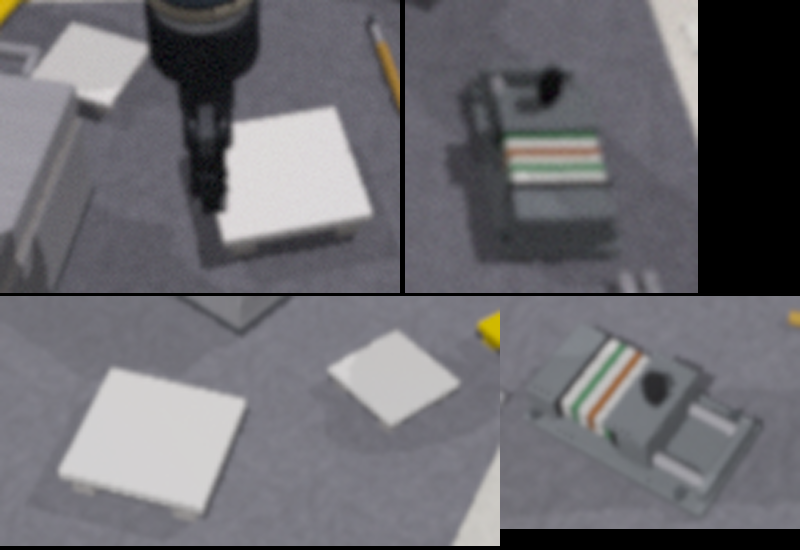

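The crop confirms it: the large white plate on posts, at (230–370, 110–240) in the enlarged scene view, is the shelf. The small white one beside it is the decoy. The vise's jaw points towards world -x, with the knob at about (0.446, 0.334). Next is a close look from above the vise.

Run:
```python
from plant import robot
from h import *
robot.goto([.46,.334,.25],[np.pi,0,np.pi/2]); print(robot.sense()["t"],robot.sense()["joint_pos"].round(2))
f=robot.grab_frame("wrist"); np.savez("w1.npz",**f); cv2.imwrite("pics/w1.png",f["image"][...,::-1])
X=cloud(f); ok=np.isfinite(X[...,0]); print((-f["R"].T@f["t"]).round(3),f["fx"])
hsv=cv2.cvtColor(f["image"],cv2.COLOR_RGB2HSV)
near=ok&(abs(X[...,0]-.46)<.13)&(abs(X[...,1]-.334)<.09)
k=near&(X[...,2]>.06)&(X[...,2]<.1); P=X[k]; print("knob",len(P),P.min(0).round(4),P.max(0).round(4),P.mean(0).round(4))
b=near&(X[...,2]>.006)&(X[...,2]<.1);print("base",rect(X[b]))
st=near&(X[...,2]>.03)&(X[...,2]<.055)&(((hsv[...,1]<30)&(hsv[...,2]>170))|(hsv[...,1]>90)); P=X[st];print("glass",len(P),rect(P),np.median(P[:,2]))
```

```text
1.575 [-0.55  0.3  -0.19  1.77  0.06  1.08 -0.76]
[0.461 0.412 0.381] 339.007378534437
knob 354 [0.4395 0.3245 0.0622] [0.4569 0.3423 0.0856] [0.4483 0.3351 0.0805]
base (array([487. , 337.7]), array([211.4,  92.3]), 3.5)
glass 1817 (array([494. , 331.5]), array([64.4, 36.3]), 88.2) 0.04374293699779613
```

View pics/w1.png

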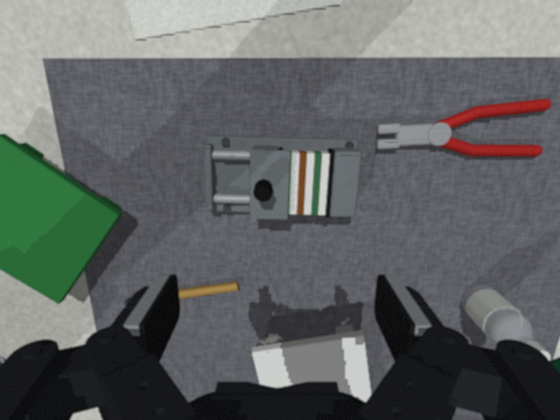

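The wrist view shows the knob at (263,190), the glass stripes at (310,183), the pliers clear to the right, and the cutter at (208,290), also clear. Opening the jaw now.

Run:
```python
from plant import robot
from h import *
a=-.028; d=np.array([np.cos(a),np.sin(a),0]); k=np.array([.4475,.3347,.068])
robot.grip(.6,40)
robot.goto(k+[0,0,.05],[np.pi,0,np.pi/2+a]); robot.move_straight(k,.08)
robot.grip(0,40); s=robot.sense(); print(s["t"],s["opening"],s["gripper_force"],s["tcp_pos"],s["wrist_force"].round(1))
c=robot.move_straight(k-d*.042,.05,contact_N=20); s=robot.sense(); print(c,s["t"],s["tcp_pos"],s["wrist_force"].round(1),s["opening"])
robot.grip(.6); robot.move_straight(robot.sense()["tcp_pos"]+[0,0,.06],.15)
robot.goto([.47,.30,.25],[np.pi,0,a])
f=robot.grab_frame("wrist"); np.savez("w2.npz",**f); cv2.imwrite("pics/w2.png",f["image"][...,::-1])
X=cloud(f); ok=np.isfinite(X[...,0]); hsv=cv2.cvtColor(f["image"],cv2.COLOR_RGB2HSV)
near=ok&(abs(X[...,0]-.46)<.13)&(abs(X[...,1]-.334)<.06)
P=X[near&(X[...,2]>.06)&(X[...,2]<.1)]; print("knob",len(P),P.min(0).round(4),P.max(0).round(4))
st=near&(X[...,2]>.03)&(X[...,2]<.055)&(((hsv[...,1]<30)&(hsv[...,2]>170))|(hsv[...,1]>90)); P=X[st];print("glass",len(P),rect(P),np.median(P[:,2]))
print(robot.sense()["t"])
```

```text
3.8333 0.1933016391888727 39.11800996866077 [0.44792867 0.33493667 0.06865184] [-0.4 -0.8  3.5]
False 4.825 [0.40870708 0.33617071 0.0686553 ] [10.1  0.7  0.6] 0.19086950491996077
knob 352 [0.4014 0.3255 0.0623] [0.4179 0.3432 0.0849]
glass 2183 (array([490.4, 331.9]), array([63.1, 43.7]), 88.2) 0.04367028101500356
7.0333
```

View pics/w2.png

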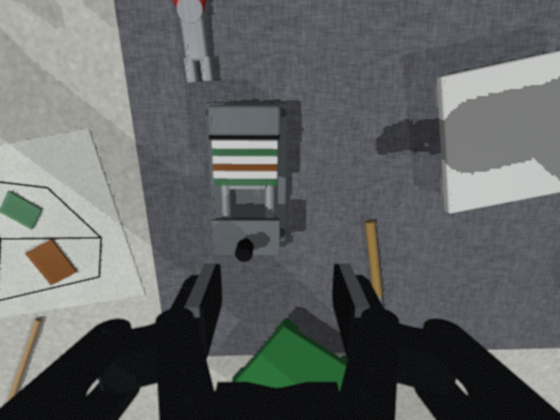

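The jaw is open: it moved 39 mm, and the wrist view shows the knob at (244,250) with the glass clear of the lip at (245,160). Before grasping I'll read how far the fingertips reach from the wrist depth, so they clear the shelf when I set the glass down.

Run:
```python
from plant import robot
from h import *
for o in(.76,.95,.2):
    robot.grip(o); f=robot.grab_frame("wrist"); X=cloud(f); s=robot.sense(); t=s["tcp_pos"]
    P=X[np.isfinite(X[...,0])&(X[...,2]>.2)&(X[...,2]<.33)]
    print(round(s["opening"],2),len(P),(np.sort(P[:,2])[[0,20,100]]-t[2]).round(4), abs(P[P[:,2]<P[:,2].min()+.01][:,1]-t[1]).min().round(3))
print(s["t"])
```

```text
0.76 40261 [-0.0056 -0.0043 -0.0023] 0.031
0.95 39673 [-0.0007  0.0006  0.002 ] 0.039
0.2 40944 [-0.0104 -0.0093 -0.0064] 0.008
8.4083
```

Run:
```python
from plant import robot
from h import *
a=-.028; g=np.array([.490,.332,.034])
robot.grip(1.0)
robot.goto(g+[0,0,.07],[np.pi,0,a]); robot.move_straight(g,.1)
robot.grip(0,50); s=robot.sense(); print(s["t"],s["opening"],s["gripper_force"],s["tcp_pos"],s["wrist_force"].round(1))
robot.move_straight(g+[0,0,.10],.1); robot.sleep(.15); s=robot.sense(); print(s["t"],s["opening"],s["gripper_force"],s["wrist_force"].round(1))
f=robot.grab_frame("side"); cv2.imwrite("pics/s2.png",f["image"][150:380,120:380,::-1].repeat(2,0).repeat(2,1))
```

```text
10.9083 0.7323493240359674 56.35104238986969 [0.49064965 0.3323702  0.03511337] [-0.9 -0.4  5.6]
12.2083 0.7358759570745622 55.55708169937134 [-0.8  0.1 -1.3]
```

View pics/s2.png

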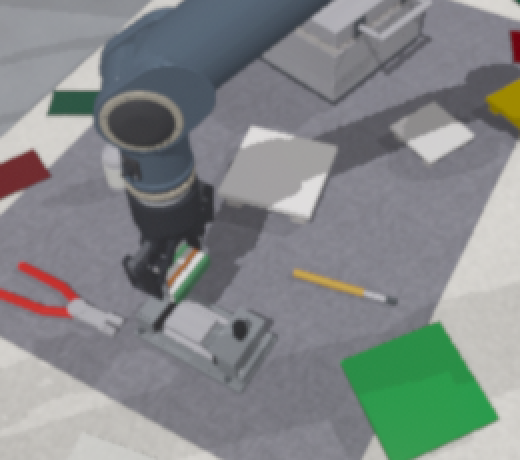

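The glass is held at (188,275) in the crop, and the vise bed below is empty. I'll fit a plane to it to check whether it tilted in the grip.

```bash
python3 - <<'E'
from plant import robot
from h import *
t=robot.sense()["tcp_pos"]; print(t)
for n in("wrist","side","scene"):
    f=robot.grab_frame(n); X=cloud(f); hsv=cv2.cvtColor(f["image"],cv2.COLOR_RGB2HSV)
    m=np.isfinite(X[...,0])&(abs(X[...,0]-t[0])<.045)&(abs(X[...,1]-t[1])<.045)&(abs(X[...,2]-t[2])<.05)&((hsv[...,1]>90)|((hsv[...,1]<40)&(hsv[...,2]>130)))
    m&=~((hsv[...,0]>95)&(hsv[...,0]<130))
    P=X[m]; print(n,len(P))
    if len(P)<20: continue
    print(P.min(0).round(4),P.max(0).round(4)); c=P.mean(0); u,s,v=np.linalg.svd(P-c); print(" c",c.round(4),"normal",v[2].round(3),"sv",(s/len(P)**.5).round(4))
    if n!="scene":
        ys,xs=np.where(m); y0,x0=max(ys.min()-25,0),max(xs.min()-25,0)
        cv2.imwrite(f"pics/g_{n}.png",cv2.resize(f["image"][y0:ys.max()+25,x0:xs.max()+25,::-1],None,fx=3,fy=3))
E
python3 -c "
import cv2,numpy as np
a,b=[cv2.imread(f'pics/g_{n}.png') for n in('wrist','side')]
r=lambda i:cv2.resize(i,(395,int(i.shape[0]*395/i.shape[1])))[:590]
a,b=r(a),r(b);o=np.zeros((max(len(a),len(b)),800,3),np.uint8);o[:len(a),:395]=a;o[:len(b),405:]=b;cv2.imwrite('pics/g.png',o)"
```

```text
[0.48972551 0.33180387 0.13336281]
wrist 8895
[0.4657 0.2868 0.1392] [0.5129 0.3768 0.1833]
 c [0.4853 0.3324 0.1424] normal [-0.045  0.014  0.999] sv [0.0189 0.0117 0.0038]
side 275
[0.4639 0.297  0.1224] [0.5017 0.3661 0.1455]
 c [0.4784 0.3322 0.1402] normal [-0.103  0.032  0.994] sv [0.0185 0.0095 0.003 ]
scene 108
[0.473  0.2871 0.1396] [0.5119 0.3721 0.1829]
 c [0.4839 0.3347 0.1443] normal [ 0.512 -0.004 -0.859] sv [0.0178 0.0089 0.0059]
```

View pics/g.png

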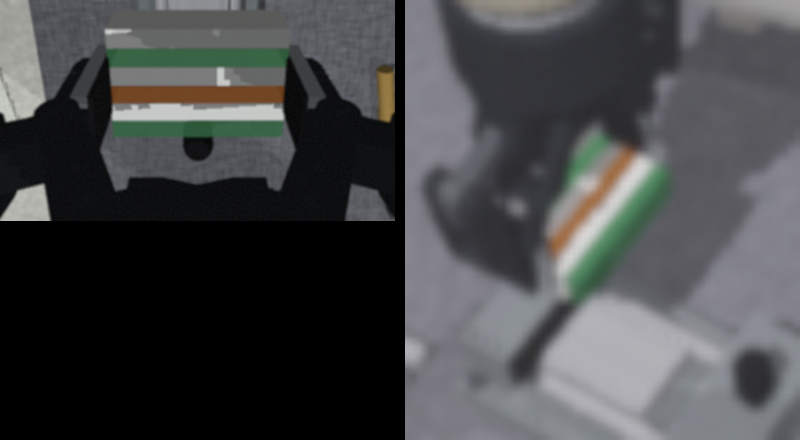

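The glass is flat and centred, with its top at z = 0.1425, so its underside is 9 mm below the TCP. Placing it on the shelf.

Run:
```python
from plant import robot
from h import *
yaw=.18; p=np.array([.511,.061,.10])
robot.move_straight([.49,.332,.16],.1)
robot.goto(p+[0,0,.03],[np.pi,0,yaw]); robot.move_straight([*p[:2],.056],.12)
c=robot.move_straight([*p[:2],.041],.02,contact_N=4); s=robot.sense(); print(c,s["t"],s["tcp_pos"],s["wrist_force"].round(1),s["opening"])
robot.grip(1.0,20); robot.sleep(.2); s=robot.sense(); print(s["tcp_pos"],s["wrist_force"].round(1))
robot.move_straight([*p[:2],.16],.12)
robot.goto([.40,-.10,.30],[np.pi,0,np.pi/2-.245])
print(robot.sense()["t"])
for n in("scene","side","wrist"):
    f=robot.grab_frame(n); np.savez(n+"3.npz",**f); cv2.imwrite(f"pics/{n}3.png",f["image"][...,::-1]); X=cloud(f); ok=np.isfinite(X[...,0])
    m=ok&(abs(X[...,0]-.511)<.06)&(abs(X[...,1]-.061)<.06)&(X[...,2]>.047)&(X[...,2]<.08); P=X[m]
    if len(P)>20: print(n,"glass",len(P),rect(P),np.median(P[:,2]))
    # kiln & handle
    m=ok&(X[...,2]>.12)&(X[...,2]<.19)&(X[...,0]>.36)&(X[...,0]<.72)&(X[...,1]<-.10)&(X[...,1]>-.45); P=X[m]
    if n!="wrist": print(" kiln",len(P),rect(P))
    a=-.245; e=np.array([np.cos(a),np.sin(a)]); q=(P[:,:2]-[.597,-.258])@e; r=(P[:,:2]-[.597,-.258])@[-e[1],e[0]]
    h=(q<-.135)&(q>-.19)&(abs(r)<.075); print("  bar pts",h.sum(), np.percentile(q[h],[3,97]).round(4), np.percentile(r[h],[1,99]).round(4), np.percentile(P[h,2],[5,50,95]).round(4)) if h.sum()>10 else 0
    if h.sum()>10: print("  line",cv2.fitLine((P[h,:2]).astype(np.float32),cv2.DIST_HUBER,0,.001,.001).ravel().round(4))
```

```text
True 15.1833 [0.51113122 0.06100472 0.04610622] [-1.2  0.3  4.2] 0.7348035501298755
[0.51026058 0.0609143  0.04545479] [0.4 0.8 0.3]
18.1167
scene glass 414 (array([512.6,  59.6]), array([50.5, 64.8]), 10.0) 0.05527044128483622
 kiln 10044 (array([ 574.6, -254.4]), array([233.3, 290.7]), 76.5)
  bar pts 329 [-0.1648 -0.1382] [-0.0641  0.0627] [0.1438 0.1502 0.1536]
  line [ 0.2381  0.9712  0.4397 -0.2428]
side glass 284 (array([509.9,  62.5]), array([46.4, 68.8]), 10.4) 0.05359448110193371
 kiln 3803 (array([ 569.3, -249.9]), array([236. , 284.4]), 76.5)
  bar pts 187 [-0.1704 -0.1371] [-0.0641  0.0655] [0.1418 0.148  0.1521]
  line [ 0.2443  0.9697  0.4373 -0.2191]
wrist glass 1266 (array([513.1,  46.1]), array([45.2, 33.5]), 10.2) 0.054723439183026565
  bar pts 2218 [-0.1696 -0.1378] [-0.0631  0.0642] [0.1456 0.15   0.1522]
  line [ 0.2486  0.9686  0.4466 -0.1922]
```

View pics/wrist3.png

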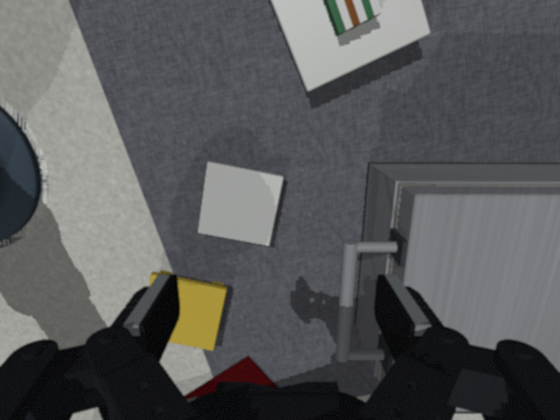

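The glass lies centred on the shelf, its top at 0.0545. The wrist view shows the handle bar from (350,245) to (343,360), and the gap is open. Bar centre is about (0.440, -0.219, 0.145). Grasp it and lift along the arc.

Run:
```python
from plant import robot
from h import *
a=-.248; e=np.array([np.cos(a),np.sin(a),0]); H=np.array([.440,-.219,.145]); hinge=H+.275*e-[0,0,.020]
def pos(th): 
    r=np.hypot(.275,.02); b=np.arctan2(.02,.275)+th; return hinge-e*r*np.cos(b)+[0,0,r*np.sin(b)-.008]
o=[np.pi,0,np.pi/2+a]
print([robot.inverse_kinematics(pos(t),o) is not None for t in(0,.4,.8)])
robot.grip(.42,40)
robot.goto(pos(0)+[0,0,.08],o); robot.move_straight(pos(0)+[0,0,.03],.1)
c=robot.move_straight(pos(0),.04,contact_N=6); s=robot.sense(); print("down",c,s["tcp_pos"])
robot.grip(0,50); s=robot.sense(); print(s["t"],s["opening"],s["gripper_force"],s["wrist_force"].round(1))
for i,t in enumerate(np.linspace(0,.8,15)[1:]):
    robot.move_straight(pos(t),.06)
    if i in(1,5,9,13): s=robot.sense(); print(round(t,2),s["t"],s["wrist_force"].round(1),round(s["opening"],3),(s["tcp_pos"]-pos(t)).round(4))
robot.sleep(.5); s=robot.sense(); print(s["t"],s["wrist_force"].round(1),s["opening"],s["gripper_force"])
for n in("scene","side"):
    f=robot.grab_frame(n); cv2.imwrite(f"pics/{n}4.png",f["image"][...,::-1]); X=cloud(f)
    rel=X-hinge; q=-(rel@e); y=rel@[-e[1],e[0],0]; w=np.arctan2(rel[...,2],q); R=np.hypot(q,rel[...,2])
    m=np.isfinite(q)&(abs(y)<.1)&(R<.22)&(R>.06)&(rel[...,2]>.03)&(w>.6)&(w<1.6); P=X[m]
    if len(P)>50:
        c=np.median(P,0);u,s_,v=np.linalg.svd(P-P.mean(0),full_matrices=False); nn=v[2]*np.sign(v[2][2]); print(n,len(P),nn.round(3),"angle",np.degrees(np.arccos(nn[2])).round(1),(s_/len(P)**.5).round(4))
    m=np.isfinite(q)&(abs(X[...,0]-.511)<.06)&(abs(X[...,1]-.061)<.06)&(X[...,2]>.047)&(X[...,2]<.08); print(" glass",rect(X[m]),np.median(X[m][:,2]))
```

```text
[True, True, True]
down False [ 0.44014792 -0.21909666  0.1371038 ]
21.3333 0.14461057341952924 48.92459213733673 [-3.7  1.4  4.9]
0.11 22.1667 [-4.8  1.1 -2.4] 0.144 [-0.0007  0.0002  0.0005]
0.34 23.8333 [-8.2  1.7 -1.5] 0.141 [-0.0012  0.0003  0.0011]
0.57 25.5 [-11.4   3.5   3.5] 0.143 [-0.0019  0.0006  0.002 ]
0.8 27.1667 [-13.5   4.8  11.3] 0.144 [-0.0013  0.0005  0.0047]
27.6667 [-14.    5.7  11.3] 0.1408079417195118 48.76051425933838
scene 8169 [ 0.69  -0.173  0.703] angle 45.3 [0.0577 0.0499 0.0016]
 glass (array([511.6,  59.9]), array([50.4, 64.6]), 9.8) 0.05530794087229336
side 62 [ 0.671 -0.183  0.719] angle 44.1 [0.0572 0.0487 0.0051]
 glass (array([509.4,  62.7]), array([45.9, 66.9]), 10.6) 0.05351194502217084
```

View pics/scene4.png

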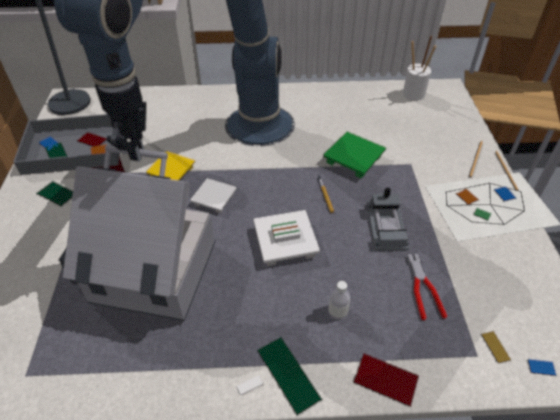

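The scene view shows the lid held by the handle at (138,150), at about 45°. The glass lies flat on the shelf at (286,231), the vise is open at (388,215), and the bystanders haven't moved. Handing in.

```bash
python3 -c "
from plant import robot
print(robot.close_job())"
```

```text
the job is handed in; nothing more can be done
None
```

I handed the job in after about 28 s of robot time, before any result came back: the vise jaw is open about 39 mm, the glass lies flat in the middle of the kiln shelf, and the gripper is still holding the lid by its handle at about 45°.

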